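# Clamp the short sample jar in the bench vise

### The job

Fix the shortest of the three sample jars in the bench vise so that its tight lid can be unscrewed: stand it upright on the vise bed between the jaws, about in the middle of their width, and let go of it. Then crank the vise handle clockwise (seen from above) until the sliding jaw holds the jar firmly against the fixed jaw, and let go. Leave the two taller jars standing where they are.

Things in the scene. Friction and masses are not known exactly. Their poses are not given: they have to be found in the camera images.
- vise: Grey bench vise with steel jaws, 270 x 116 mm, fixed. Origin on the worktop; x along the slide from fixed jaw to crank, y across, z up. Its flat bed, 90 mm wide, is 20 mm above the worktop. Fixed jaw's face: x = -75 mm. Jaws: 80 mm wide (y = 0 in the middle), 30 mm thick, tops 50 mm above the worktop. Gear head under the crank: x = 65 to 135 mm, 51 mm high; top of the crank arm 65 mm.
- fixed_jaw: The jaw that does not move, at the end of the vise away from the crank. Origin: centre of the width of its gripping face, at bed height; its x points to the sliding jaw.
- jaw: The sliding jaw. Origin: centre of the width of its gripping face, at bed height; axes as the vise's. It slides along the vise's x towards the fixed jaw, 16 mm per radian of the crank; the gap between the faces is 85 mm at crank value 0, and 71 to 85 mm at the start.
- crank (a joint): Crank angle, rad, 0 to 3.4, growing clockwise seen from above, which closes the jaws. Vertical axis at x = 100 mm, y = 0 of the vise; at 0 the arm points 100 degrees anticlockwise (from above) from the vise's x. Starts at 0 to 0.85; the jaw bears on the short jar at about 2.5. It takes about 5 N at the grip, more once the jaw bears; friction keeps it, and the clamping force, where it is left.
- crank_grip (a point): Upright black round grip at the end of the crank arm, 21 mm in diameter, 65 to 110 mm above the worktop, 65 mm from the crank's axis; it spins freely on its pin, so it can be pinched and led round at a constant gripper heading. Point: on the grip's centre line, 90 mm above the worktop.
- short_jar_center (a point): The shortest of the three white sample jars, 57 mm tall, white screw lid (48 mm in diameter, the top 14 mm), body 45 mm in diameter, loose, about 60 g. Point: the jar's centre, half-way up; z up the jar.
- tall_jar_1_center (a point): A taller sample jar with a red lid, 72 mm tall, 48 mm in diameter, loose; to be left alone. Point: its centre, half-way up; z up the jar.
- tall_jar_2_center (a point): A taller sample jar with a blue lid, 72 mm tall, 48 mm in diameter, loose; to be left alone. Point: its centre, half-way up; z up the jar.
There are look-alikes about, which are no part of the job. Leave any orange or turquoise look-alike of the part that bears short_jar_center alone.

How it is judged:
By the outcome, as a careful person would: the job done as asked, in the order asked, and still so for the second after the job is handed in, with the robot touching nothing.
It also fails if it takes over 58 s, if anything falls off the work surface, if the arm or the gripper's body presses on something with over 40 N, if the wrist force passes 120 N, or if a joint passes its speed limit or range.

### The arm

A 7-joint arm with a two-finger parallel gripper is mounted at the origin on a cart in front of the work surface, level with it; the furniture and walls round the work are solid. World frame = base frame: x ahead of the robot, y to its left, z up, the work surface at z = 0. Lengths are in m, angles in rad, forces in N, time in s.
With the tool pointing down it reaches from about 0.35 to 0.9 m from the base axis. Payload 8.1 kg.
Tool frame: the origin (TCP) lies midway between the tips of the shut fingers; the grasp point (between the pads) lies 19 mm behind it; z points along the fingers, x is the direction in which the jaws open and shut, and the axes are right-handed (so a half turn about z gives the same grasp; the last joint's range is limited). The gripper opens to 92 mm and grips with 3 to 60 N. Pads are 19 mm wide; open, the fingers measure 130 mm over their backs; the gripper's body (75 mm by 190 mm) begins 47 mm behind the grasp point.
Start: joints at [1.056, 0.434, 0.025, 1.573, -0.012, 1.134, -0.075], TCP at [0.25, -0.573, 0.227] pointing down, gripper open.
Joint ranges: [-2.62, 2.62], [-0.44, 2.09], [-1.27, 1.32], [0.08, 2.57], [-1.32, 4.46], [0.12, 2], [-2.74, 2.74]. Speed limits (rad/s): [2.22, 2.22, 3.01, 3.01, 3.14, 3.14, 3.14].

### API

Orientations are given as [roll, pitch, yaw] about the fixed x, y, z axes, in that order (R = Rz(yaw) Ry(pitch) Rx(roll)).
In Python, from station import arm gives the robot as it stands. The module is installed in compiled form; this text tells all that it offers.
- The arm moves only by the tool jog_arm, never from a script. Its argument "deltas" is text: rows parted by semicolons, each of 5 numbers parted by spaces: the opening, from -1 (shut) to 1 (fully open), then the shift along the world's x, y, z in cm, then the turn about the world's z in rad. A call has exactly 10 rows; each row is the pose to reach, as a shift and turn from the pose commanded when the call began; what a row does not reach only later rows make up. A row lasts 1/10 s, in which the tool goes at most 50 mm and 8.59 degrees, less where a joint would pass 70% of its speed; a pose out of reach is approached as far as the arm can. A call with a gripper value outside its range is refused whole. The fingers move at their own pace and stop on an object; "force" is the grip in N (left out, the last holds). Time passes only in rows, so rows that repeat a pose let the fingers close, or fill a call up. It gives the time, the measured TCP pose, the force and the opening at its end, in the units of the state.
- arm.read_state(): the state, without advancing time (a new reading comes with each control period).
- arm.grab_frame(name): name is "scene" or "side" or "wrist"; returns (picture, depth): 400x640x3 uint8, red, green, blue; 400x640 float32, m along the optical axis (not along the pixel's ray), 0 where there is no reading.
- arm.camera_info(name): a dict with "camera_matrix" (3x3 intrinsics, pixels), "R" (3x3) and "t" (3): a world point X has camera coordinates R X + t. Camera axes: x right, y down, z forward; pixel columns grow to the right and rows downward; lengths in m; the calibration is good to about 2 mm. A picture is of the moment at which its call begins: read the wrist's pose just before it. camera_info takes no time and is no camera call; for the wrist camera it gives the pose at the moment of the call.
- arm.close_job(): hands the job in, once; it reports no verdict.
Trained networks look in the newest picture that a camera, given by its name, has taken for a name from the list of things; names that differ only in an ending like _2 or _b are one class to them, and where a whole thing is asked for, a point or a joint stands for the part that bears it (a point fixed in the world has none). Each returns a list of dicts, best first, with "p" (0 to 1); they miss things now and then, are a little off and sometimes report something else, mostly with a low value. They report only what shows in the picture. A call takes as long as a camera call. They do not tell look-alikes from the thing itself.
- arm.search_frame(camera, label): "bbox" ([left, top, right, bottom] in pixels, round what is visible of it).
- arm.regions_of(camera, label): "mask" (400x640 bool, what is visible of it) and "bbox" ([left, top, right, bottom] in pixels, round what is visible of it).
The state is a dict: "t": time; "joint_positions": joint angles; "qvel": joint speeds; "joint_torque": joint torques, N m; "position": TCP position; "tcp_rot": TCP orientation; "ft_force": force on the tool from outside, world axes, zero at the start; "moment": the same for the moment, N m; "grip_width": finger opening in m.
Only numpy, scipy, OpenCV 4.12 (cv2) and the standard library are available. Lean on these libraries where they do the work, as an engineer would, in place of code of your own. Each camera call takes 0.05 s, during which the arm holds its last target.

## Working session

There is one attempt and no reset: what is moved stays moved. The work goes in short steps, Python scripts to look and compute and a tool call to move; the robot and the scene stay as the last step left them, time stands still between calls to the robot, and variables do not carry over. Pictures are saved under pics/ and viewed, and the job is handed in when it is done.

Besides the shell and the picture viewer there is one more tool, called after "Emit:" by a JSON object that holds its "method" and its "body", one argument or row to a line. jog_arm: Moves the arm, as the interface text tells. Its arguments: {"type":"object","properties":{"deltas":{"type":"string"},"force":{"type":"number"}},"required":["deltas"]}

```bash
mkdir -p pics; ls; cat > h.py <<'E'
import numpy as np, cv2
from station import arm
def save(n,im): cv2.imwrite('pics/'+n+'.png',im[:,:,::-1])
def pts(cam,d,info=None):
    i=info or arm.camera_info(cam);K=np.array(i['camera_matrix']);R=np.array(i['R']);t=np.array(i['t'])
    v,u=np.mgrid[:400,:640]
    P=np.stack([(u-K[0,2])/K[0,0]*d,(v-K[1,2])/K[1,1]*d,d],-1)
    return (P-t)@R
E
python3 - <<'E'
from h import *
s=arm.read_state();print(s)
for c in ['scene','side','wrist']:
    im,d=arm.grab_frame(c);save(c+'0',im);P=pts(c,d);np.savez('pics/'+c+'0.npz',im=im,P=P,d=d)
    for l in (['vise','jaw','fixed_jaw','crank_grip','short_jar_center','tall_jar_1_center'] if c!='wrist' else []):
        for r in arm.regions_of(c,l)[:5]:
            m=r['mask']&(d>0)
            print(c,l,round(r['p'],2),r['bbox'],np.median(P[m],0).round(3) if m.any() else '',P[m].min(0).round(3) if m.any() else '',P[m].max(0).round(3) if m.any() else '')
print(arm.read_state()['t'])
E
```

```text
pics
{'t': 0.0, 'joint_positions': array([ 1.05638627,  0.43524859,  0.02499183,  1.57409368, -0.01161068,
        1.134012  , -0.07510319]), 'qvel': array([-0.00119335,  0.00087402, -0.00134192, -0.00236286, -0.00060792,
       -0.00025696,  0.00056956]), 'joint_torque': array([ 4.49948652e-05, -6.67840862e+01,  9.84716713e-01, -3.14462793e+01,
       -6.07933220e-02,  4.27817472e-02,  1.87264268e-04]), 'position': array([ 0.24990123, -0.57230104,  0.22593061]), 'tcp_rot': array([ 3.14144754e+00,  1.60983846e-03, -1.15908097e+00]), 'ft_force': array([ 0.75706397,  0.4779052 , -0.15849463]), 'moment': array([-0.01086927,  0.01968862,  0.00556459]), 'grip_width': 0.0922855862338627}
scene vise 0.88 [295.0, 156.5, 395.3, 239.0] [ 0.509 -0.043  0.027] [ 0.401 -0.294 -0.001] [0.68  0.091 0.114]
scene jaw 0.75 [335.1, 189.0, 367.1, 210.2] [ 0.519 -0.047  0.042] [ 0.487 -0.106  0.023] [ 0.568 -0.039  0.054]
scene fixed_jaw 0.62 [306.4, 201.0, 334.4, 221.2] [0.527 0.055 0.046] [ 0.496 -0.039  0.007] [0.632 0.065 0.054]
scene crank_grip 0.79 [357.2, 155.1, 378.0, 183.5] [ 0.568 -0.165  0.069
[... 1244 characters left out ...]
0.91 [287.7, 273.7, 310.7, 306.0] [0.551 0.432 0.049] [ 0.53   0.395 -0.002] [0.575 0.443 0.06 ]
side short_jar_center 0.82 [337.8, 213.2, 356.0, 241.5] [0.449 0.22  0.044] [ 0.424  0.113 -0.004] [0.477 0.235 0.06 ]
side short_jar_center 0.78 [363.8, 182.1, 383.5, 208.4] [0.379 0.081 0.043] [ 0.356  0.042 -0.001] [0.4   0.092 0.061]
side short_jar_center 0.76 [365.8, 163.9, 379.8, 184.2] [ 0.379 -0.025  0.044] [ 0.356 -0.154 -0.005] [ 0.401 -0.01   0.059]
side short_jar_center 0.69 [353.1, 237.0, 376.7, 268.2] [0.403 0.306 0.042] [ 0.373  0.205 -0.007] [0.426 0.319 0.061]
side tall_jar_1_center 0.79 [299.0, 242.6, 317.1, 278.1] [0.533 0.344 0.054] [0.513 0.307 0.   ] [0.556 0.352 0.075]
0.75
```

```bash
python3 - <<'E'
import numpy as np,cv2
a=np.load('pics/scene0.npz')['im'];b=np.load('pics/side0.npz')['im']
cv2.imwrite('pics/sc_crop.png',cv2.resize(a[140:310,150:430,::-1],(800,486),interpolation=cv2.INTER_CUBIC))
cv2.imwrite('pics/si_crop.png',cv2.resize(b[110:320,240:440,::-1],(570,600),interpolation=cv2.INTER_CUBIC))
E
```

```text
(no output)
```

View pics/scene0.png

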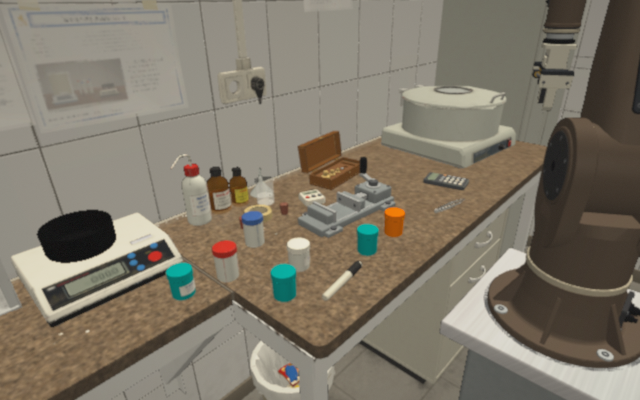

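View pics/sc_crop.png

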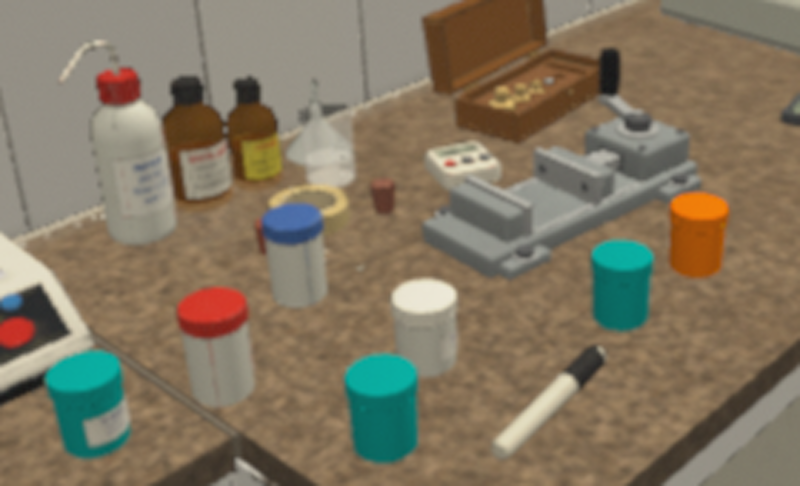

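View pics/si_crop.png

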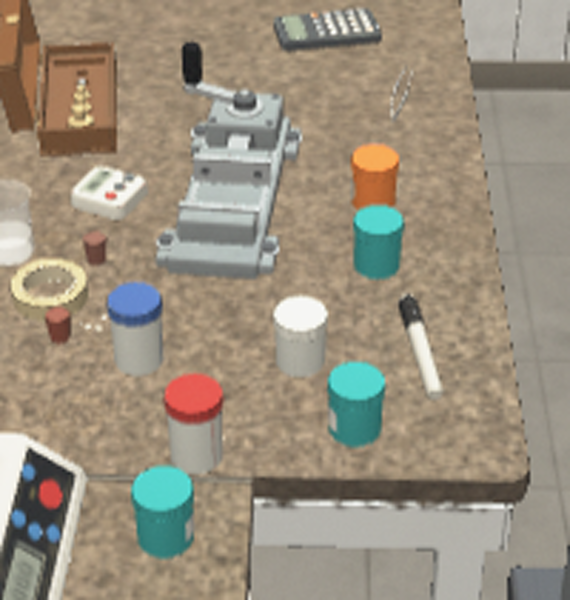

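The candidates are white (299,254), turquoise (181,281), (284,283) and (367,240), and orange (395,222). Only the white jar with a white lid at (299,254) fits the description. Next I measure the vise and jar from the point clouds.

```bash
cat > fit.py <<'E'
import numpy as np
from scipy.optimize import least_squares
from scipy.spatial import cKDTree
def circ(p,r=None):
    f=lambda q: np.hypot(p[:,0]-q[0],p[:,1]-q[1])-(r or q[2])
    s=least_squares(f,[*p.mean(0)[:2],r or .024],loss='soft_l1',f_scale=.001);return s.x
E
python3 - <<'E'
from fit import *
import cv2
S=500/0.36 # px per m
for c in ['scene','side']:
    z=np.load(f'pics/{c}0.npz');P=z['P'];d=z['d'];ok=d>0
    p=P[ok&(np.abs(P[...,0]-.45)<.045)&(np.abs(P[...,1]-.215)<.045)]
    t=p[p[:,2]>.0545]; print(c,'jar top n',len(t),'z',np.median(t[:,2]),'mid',(t.min(0)+t.max(0))/2,t.max(0)-t.min(0), 'mean',t.mean(0))
    b=p[(p[:,2]>.008)&(p[:,2]<.04)];print('body',circ(b,.0225),len(b)); b=p[(p[:,2]>.045)&(p[:,2]<.055)];print('lid',circ(b,.024),len(b))
    q=P[ok&(P[...,0]>.42)&(P[...,0]<.66)&(P[...,1]>-.24)&(P[...,1]<.14)]
    im=np.zeros((600,400,3),np.uint8)
    for x,y,h in q:
        r=int((0.14-y)*1500);cc=int((x-.40)*1500)
        col=(90,90,90) if h<.01 else (255,80,0) if h<.026 else (0,160,255) if h<.046 else (0,255,0) if h<.056 else (0,0,255)
        if 0<=r<600 and 0<=cc<400: cv2.circle(im,(cc,r),2,col,-1)
    cv2.imwrite(f'pics/top_{c}.png',im)
a=np.hstack([cv2.imread('pics/top_scene.png'),cv2.imread('pics/top_side.png')]);cv2.imwrite('pics/top.png',a)
w=np.load('pics/wrist0.npz')['im'];cv2.imwrite('pics/wr.png',w[:,:,::-1])
E
```

```text
scene jar top n 250 z 0.058645456236332785 mid [0.45247823 0.20713733 0.05746997] [0.04579729 0.0463418  0.005927  ] mean [0.45116341 0.20763169 0.05836589]
body [0.45396675 0.20465746 0.0225    ] 248
lid [0.45424862 0.20486349 0.024     ] 91
side jar top n 140 z 0.05607040027926016 mid [0.44958222 0.20870666 0.05733431] [0.04505258 0.04540975 0.00566468] mean [0.44909587 0.20795599 0.0562577 ]
body [0.44963247 0.20568595 0.0225    ] 162
lid [0.4481976  0.20532971 0.024     ] 118
```

View pics/top.png

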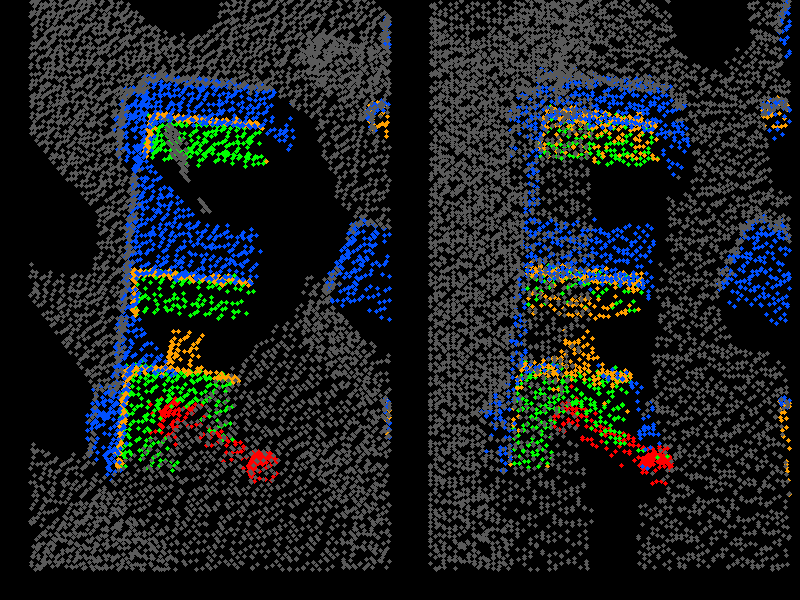

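View pics/wrist0.png

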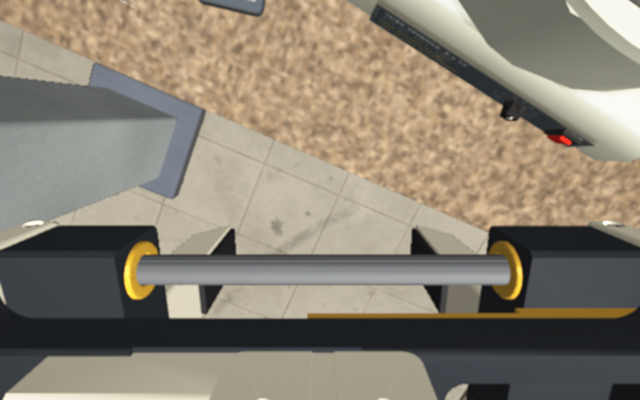

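```bash
python3 - <<'E'
from h import *; from fit import *
from scipy.spatial.transform import Rotation as Ro
s=arm.read_state();i=arm.camera_info('wrist');R=np.array(i['R']);t=np.array(i['t'])
C=-R.T@t; T=Ro.from_euler('xyz',s['tcp_rot']).as_matrix()
print('cam in tool',T.T@(C-s['position']),'axis z in tool',T.T@R[2],'x',T.T@R[0],i['camera_matrix'])
for c in ['scene','side']: print(c, -np.array(arm.camera_info(c)['R']).T@np.array(arm.camera_info(c)['t']))
Ps=[]
for c in ['scene','side']:
    z=np.load(f'pics/{c}0.npz');P=z['P'][z['d']>0];Ps.append(P)
P=np.vstack(Ps)
# height map 3cm
xs=np.arange(.30,.80,.03);ys=np.arange(.48,-.36,-.03)
print('x   ',*['%3d'%(x*100) for x in xs])
for y in ys:
    r=[]
    for x in xs:
        m=(np.abs(P[:,0]-x)<.015)&(np.abs(P[:,1]-y)<.015)
        r.append('%3d'%(1000*np.percentile(P[m,2],98)) if m.sum()>2 else '  .')
    print('%5.2f'%y,*r)
# vise fit
for Q in Ps+[P]:
    q=Q[(Q[:,0]>.44)&(Q[:,0]<.6)&(Q[:,1]>-.19)&(Q[:,1]<.09)&(Q[:,2]>.043)&(Q[:,2]<.056)]
    def f(p):
        x,y,a,c=p;dx=q[:,0]-x;dy=q[:,1]-y;u=dx*np.cos(a)+dy*np.sin(a);v=-dx*np.sin(a)+dy*np.cos(a)
        xj=.010-.016*c
        def box(a0,a1,w): return np.hypot(np.maximum(np.maximum(a0-u,u-a1),0),np.maximum(np.abs(v)-w,0))
        return np.minimum(np.minimum(box(-.105,-.075,.04),box(xj,xj+.03,.04)),np.minimum(box(.065,.135,.040),.01))
    from scipy.optimize import minimize
    best=min((minimize(lambda p:np.mean(np.abs(f(p))),[.5+dx,-.045+dy,-1.67,.5],method='Nelder-Mead',options=dict(maxiter=2000,xatol=1e-5,fatol=1e-8)) for dx in(0,.02) for dy in (-.01,.01,0)),key=lambda r:r.fun)
    print(best.x.round(4),best.fun)
E
```

```text
cam in tool [ 0.0003945  -0.06772879 -0.15848945] axis z in tool [5.75038669e-04 2.50807582e-01 9.68036790e-01] x [ 9.99999834e-01 -1.07559380e-04 -5.66158096e-04] [[322.95261211   0.         322.80934758]
 [  0.         322.95261211 196.79153167]
 [  0.           0.           1.        ]]
scene [-0.07338255  0.69497974  0.49730507]
side [0.43686233 1.20535143 0.88081524]
x     30  32  35  38  41  44  47  50  53  56  59  62  65  68  71  74  77
 0.48   .   .   .   .   .   .   1   2   2   2   2  53  72 127  83  83 126
 0.45   .   .   .   .   .   .   2   2  57  58   2  54  72 123 126 127 127
 0.42   .   .   .   .   .   .   1   2  59  59   2  55  72  75  74  75  76
 0.39   .   .   .   .   .   .   2   2  59  59   1  54  72  74  74  75  76
 0.36   0   0   0   0   0   0   1  64  73   2   2  43  68  73  73  74  76
 0.33   1   1   2  52  47   2   2  74  74  73   2   2   2   2   2   2   2
 0.30   2   1   2  59  59   2   2  71  74  18   1   3   3   2   2 172 174
 0.27   1  13   2  59  59   1   2   2   2   2   2   2   3   2   2  27 184
 0.24   2  18   2   2   2  58  49   2   2  67  73   2   2   
[... 890 characters left out ...]
 35 119 119
-0.15   2   2   2   2   2  19  53  72  67 108   2   2  37  48  35 122 119
-0.18   2   2   2   2   2   4  51  53  63 112   1   2  36  40  34 121 121
-0.21   2   2  10   3   2   2   2   2 -790   0   0   2  36  34  35 120 122
-0.24   2  10  10   2   2   2   2   3   1   0   1   2  35  34  29 101 121
-0.27   2   9   9   2   2   2   2   3   2   2   2   2  34  36  28  43 121
-0.30   2   9   4   2   2   3   2   3   2   3   3   3  26  36  37  45 120
-0.33   2   2   1   1   1   1   1   2   2   2   2   2   3  28  26   .   .
[ 0.5285 -0.0416 -1.6652  0.6493] 8.459571969463162e-05
[ 0.5251 -0.0402 -1.6614  0.628 ] 0.00013488240051825654
[ 0.5267 -0.0409 -1.6733  0.6382] 0.00012214537650807403
```

Emit:
{"method": "jog_arm", "body": {
  "deltas": "1 0.5 1 2 0.03; 1 2 4 4 0.1; 1 4 8 5 0.2; 1 6 12.5 5 0.3; 1 8 17 5 0.4; 1 10 21.5 5 0.5; 1 12 26 5 0.6; 1 14 30 5 0.7; 1 16 34 5 0.8; 1 17.5 37 5 0.88"
}}

```text
t: 1.75
position: [0.4262, -0.1999, 0.2772]
tcp_rot: [-3.141, -0.001, -0.273]
ft_force: [0.7, -0.0, -0.5]
grip_width: 0.0917
```

Emit:
{"method": "jog_arm", "body": {
  "deltas": "1 1 3 0 0.04; 1 2.5 6.5 0 0.08; 1 4 10 0 0.12; 1 5.5 13.5 0 0.15; 1 7 16.5 0 0.17; 1 8.5 18.5 0 0.183; 1 9.5 20 0 0.183; 1 9.5 20 0 0.183; 1 9.5 20 0 0.183; 1 9.5 20 0 0.183"
}}

```text
t: 2.75
position: [0.5197, -0.004, 0.2767]
tcp_rot: [3.141, 0.0, -0.098]
ft_force: [0.5, 0.5, 0.5]
grip_width: 0.0918
```

```bash
python3 - <<'E'
from h import *
s=arm.read_state();i=arm.camera_info('wrist');im,d=arm.grab_frame('wrist');save('w1',im);P=pts('wrist',d,i);np.savez('pics/w1.npz',im=im,P=P,d=d)
print(s['t'],s['position'],s['tcp_rot'],s['joint_positions'])
for l in ['crank_grip','jaw','fixed_jaw','short_jar_center']:
    for r in arm.regions_of('wrist',l):
        m=r['mask']&(d>0);print(l,round(r['p'],2),r['bbox'],np.median(P[m],0).round(4))
E
```

```text
2.75 [ 0.51967736 -0.00399495  0.2766903 ] [ 3.14086943e+00  2.77640406e-04 -9.75676947e-02] [ 0.30268507  0.26984664 -0.49970243  1.72016368  0.13886118  1.18710333
 -0.33157038]
crank_grip 0.85 [324.5, 282.5, 393.6, 312.5] [ 0.5667 -0.164   0.0665]
jaw 0.6 [299.1, 195.5, 367.6, 248.4] [ 0.5248 -0.0588  0.0469]
fixed_jaw 0.96 [297.3, 114.0, 366.7, 144.7] [0.5363 0.0447 0.0476]
short_jar_center 0.86 [197.0, 186.3, 241.8, 229.4] [ 0.3879 -0.0375  0.0569]
short_jar_center 0.68 [175.9, 103.1, 228.6, 146.7] [0.3872 0.0641 0.057 ]
short_jar_center 0.55 [228.9, 0.0, 269.6, 17.8] [0.4568 0.1836 0.0321]
```

View pics/w1.png

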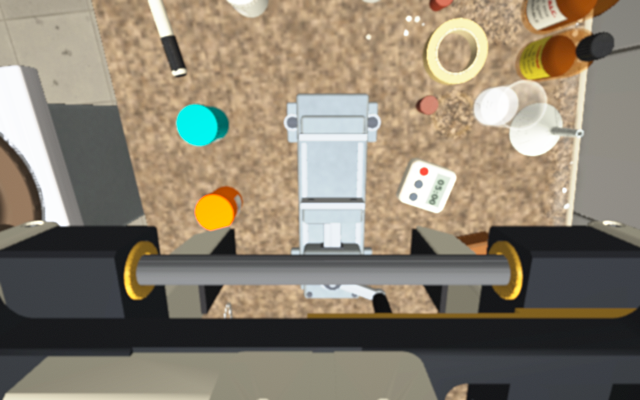

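The wrist view shows the vise centred at column ~333, with the fixed jaw at row ~130, the sliding jaw at row ~205 and the crank grip at (380,300). Next I refine the pose.

```bash
python3 - <<'E'
from h import *; from fit import *
from scipy.optimize import minimize
z=np.load('pics/w1.npz');P=z['P'];d=z['d'];im=z['im']
ok=(d>0)
Q=P[ok]
for zlo,zhi in((.043,.056),):
    q=Q[(Q[:,0]>.44)&(Q[:,0]<.6)&(Q[:,1]>-.10)&(Q[:,1]<.09)&(Q[:,2]>zlo)&(Q[:,2]<zhi)]
    print(len(q),np.median(q[:,2]))
    def f(p):
        x,y,a,c=p;dx=q[:,0]-x;dy=q[:,1]-y;u=dx*np.cos(a)+dy*np.sin(a);v=-dx*np.sin(a)+dy*np.cos(a)
        xj=.010-.016*c
        box=lambda a0,a1,w:np.hypot(np.maximum(np.maximum(a0-u,u-a1),0),np.maximum(np.abs(v)-w,0))
        return np.minimum(np.minimum(box(-.105,-.075,.04),box(xj,xj+.03,.04)),.01)
    best=min((minimize(lambda p:np.mean(np.abs(f(p))),[.525+dx,-.041+dy,-1.667,.6],method='Nelder-Mead',options=dict(maxiter=2000,xatol=1e-5,fatol=1e-9)) for dx in(0,.004,-.004) for dy in (-.005,.005,0)),key=lambda r:r.fun)
    print(best.x.round(4),best.fun)
    x,y,a,c=best.x;dx=q[:,0]-x;dy=q[:,1]-y;u=dx*np.cos(a)+dy*np.sin(a);v=-dx*np.sin(a)+dy*np.cos(a)
    m=(u<-.06);print('fixed u',np.percentile(u[m],[1,3,97,99]),'v',np.percentile(v[m],[1,99]))
    m=(u>-.03)&(u<.05);print('jaw u',np.percentile(u[m],[1,3,97,99]),'v',np.percentile(v[m],[1,99]))
# width edges of jaw in image reveal
g=Q[(Q[:,2]>.07)&(Q[:,2]<.115)&(Q[:,1]<-.1)&(Q[:,0]<.62)&(Q[:,0]>.5)];print('grip pts',len(g),np.median(g,0),g.min(0),g.max(0))
cv2.imwrite('pics/w1c.png',cv2.resize(im[80:330,260:420,::-1],(384,600)))
E
```

```text
2991 0.04770154118807993
[ 0.528  -0.0443 -1.672   0.6329] 0.0
fixed u [-0.10388282 -0.10373124 -0.07636414 -0.07518734] v [-0.03749718  0.0369257 ]
jaw u [0.000484   0.0006405  0.02762319 0.02801819] v [-0.03838743  0.03735704]
grip pts 309 [ 0.57403916 -0.16490611  0.09112832] [ 0.5144243  -0.17418742  0.07056436] [ 0.58629535 -0.14559412  0.10950334]
```

View pics/w1c.png

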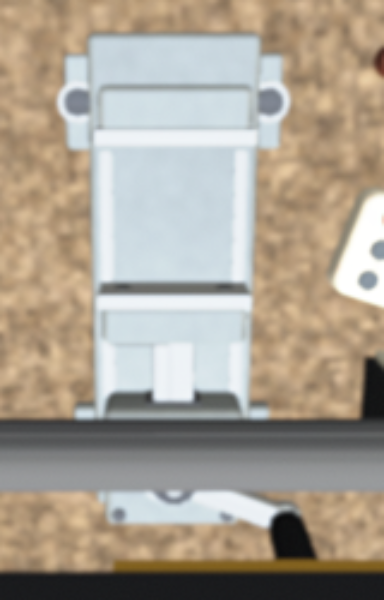

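Emit:
{"method": "jog_arm", "body": {
  "deltas": "1 -0.5 2 0 0; 1 -2 5.5 -1 0; 1 -3 9 -2 0; 1 -4 12.5 -3.5 0; 1 -5 16 -5 0; 1 -6 19 -6 0; 1 -6.8 21.4 -7 0; 1 -6.8 21.4 -7 0; 1 -6.8 21.4 -7 0; 1 -6.8 21.4 -7 0"
}}

```text
t: 4.0
position: [0.4528, 0.2101, 0.207]
tcp_rot: [3.141, -0.001, -0.098]
ft_force: [0.7, -1.1, 0.6]
grip_width: 0.0918
```

```bash
python3 - <<'E'
from h import *; from fit import *
s=arm.read_state();i=arm.camera_info('wrist');im,d=arm.grab_frame('wrist');save('w2',im);P=pts('wrist',d,i)
print(s['t'],s['position'],s['tcp_rot'])
for r in arm.regions_of('wrist','short_jar_center'):
    m=r['mask']&(d>0);Q=P[m];t=Q[Q[:,2]>np.percentile(Q[:,2],90)-.004]
    print(round(r['p'],2),r['bbox'],np.median(t,0).round(4),'mid',(np.percentile(t,1,axis=0)+np.percentile(t,99,axis=0))/2,np.ptp(t,axis=0))
E
```

```text
4.0 [0.45279517 0.21009363 0.20698225] [ 3.14116432e+00 -5.98695022e-04 -9.77084288e-02]
0.82 [238.3, 75.5, 292.3, 130.1] [0.4058 0.291  0.0574] mid [0.40564721 0.29064772 0.0572405 ] [0.04721668 0.04654666 0.00538659]
0.78 [251.0, 285.7, 296.8, 320.2] [0.3831 0.076  0.0573] mid [0.3826639  0.07648998 0.05667708] [0.04460811 0.02275777 0.00580776]
0.57 [299.1, 157.1, 349.5, 211.5] [0.4533 0.2059 0.0574] mid [0.45332942 0.20535455 0.05729878] [0.04731394 0.04692208 0.00526599]
```

View pics/w2.png

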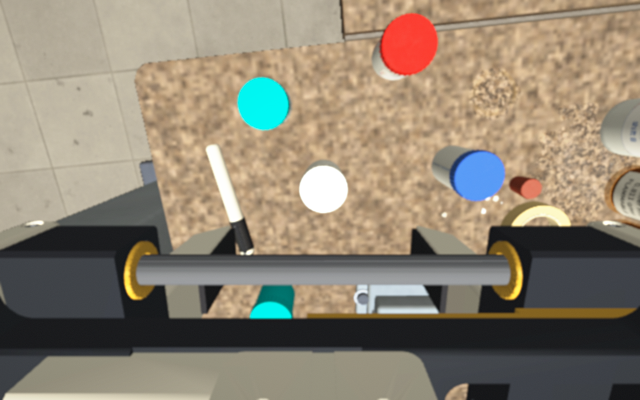

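Emit:
{"method": "jog_arm", "body": {
  "deltas": "1 0.05 -0.45 -2 0; 1 0.05 -0.45 -5 0; 1 0.05 -0.45 -8 0; 1 0.05 -0.45 -11 0; 1 0.05 -0.45 -14 0; 1 0.05 -0.45 -16.5 0; 1 0.05 -0.45 -18.5 0; 1 0.05 -0.45 -19.7 0; 1 0.05 -0.45 -19.7 0; 1 0.05 -0.45 -19.7 0"
}}

```text
t: 5.1
position: [0.4532, 0.2067, 0.0103]
tcp_rot: [-3.141, -0.001, -0.097]
ft_force: [0.3, 0.3, 0.0]
grip_width: 0.092
```

Emit:
{"method": "jog_arm", "body": {
  "deltas": "-1 0 0 0 0; -1 0 0 0 0; -1 0 0 0 0; -1 0 0 0 0; -1 0 0 0 0; -1 0 0 0 0; -1 0 0 0 0; -1 0 0 0 0; -1 0 0 0 0; -1 0 0 0 0",
  "force": 20
}}

```text
t: 6.1
position: [0.4526, 0.2068, 0.0098]
tcp_rot: [3.142, -0.0, -0.096]
ft_force: [-0.9, 0.2, 1.3]
grip_width: 0.0475
```

Emit:
{"method": "jog_arm", "body": {
  "deltas": "-1 0 0 1 0; -1 0 0 3 0; -1 0 0 6 0; -1 0.5 -1.5 8 0; -1 1.7 -4.5 8.5 0; -1 3 -8 8.5 0; -1 4.3 -11.5 8.5 0; -1 5.7 -15 8.5 0; -1 7 -18 8.5 0; -1 7.8 -20 8.5 0"
}}

```text
t: 7.1
position: [0.5313, 0.0038, 0.0953]
tcp_rot: [3.141, -0.0, -0.099]
ft_force: [-0.1, -0.5, -0.7]
grip_width: 0.0474
```

Emit:
{"method": "jog_arm", "body": {
  "deltas": "-1 0.05 -0.3 0 0; -1 0.05 -0.3 0 0; -1 0.05 -0.3 -1 0; -1 0.05 -0.3 -2 0; -1 0.05 -0.3 -3 0; -1 0.05 -0.3 -3 0; -1 0.05 -0.3 -3 0; -1 0.05 -0.3 -3 0; -1 0.05 -0.3 -3 0; -1 0.05 -0.3 -3 0"
}}

```text
t: 8.1
position: [0.5314, 0.0037, 0.0651]
tcp_rot: [-3.142, -0.001, -0.096]
ft_force: [0.0, -0.9, 0.3]
grip_width: 0.0476
```

```bash
python3 - <<'E'
from h import *
s=arm.read_state();print(s['t'],s['position'],s['tcp_rot'],s['grip_width'])
o=[]
for c in ['scene','side','wrist']:
    im,d=arm.grab_frame(c)
    o.append({'scene':im[130:250,270:430],'side':im[90:210,240:400],'wrist':im[80:320,160:480]}[c])
    P=pts(c,d);m=(d>0)&(abs(P[...,0]-.5316)<.03)&(abs(P[...,1]-.003)<.035)
    Q=P[m]
    # jar lid points by whiteness
    col=im[m].astype(int);w=(col.min(1)>150)&(np.ptp(col,axis=1)<30)&(Q[:,2]>.085)
    print(c,w.sum(),Q[w].min(0) if w.any() else'',Q[w].max(0) if w.any() else '')
a=np.hstack([cv2.resize(x,(400,300)) for x in o[:2]]);b=cv2.resize(o[2],(400,300))
save('chk',np.vstack([a,np.hstack([b,b*0])]))
E
```

```text
8.1 [0.53138034 0.00370724 0.0650596 ] [-3.14157706e+00 -6.52698629e-04 -9.61886537e-02] 0.04757158619670511
scene 43 [0.50892311 0.00122282 0.1103361 ] [0.54754434 0.02686721 0.11894655]
side 426 [ 0.50171351 -0.01458583  0.08529343] [0.5604363  0.03795869 0.23141416]
wrist 6348 [ 0.50168573 -0.00793236  0.08502823] [0.55925556 0.03546105 0.18281757]
```

View pics/chk.png

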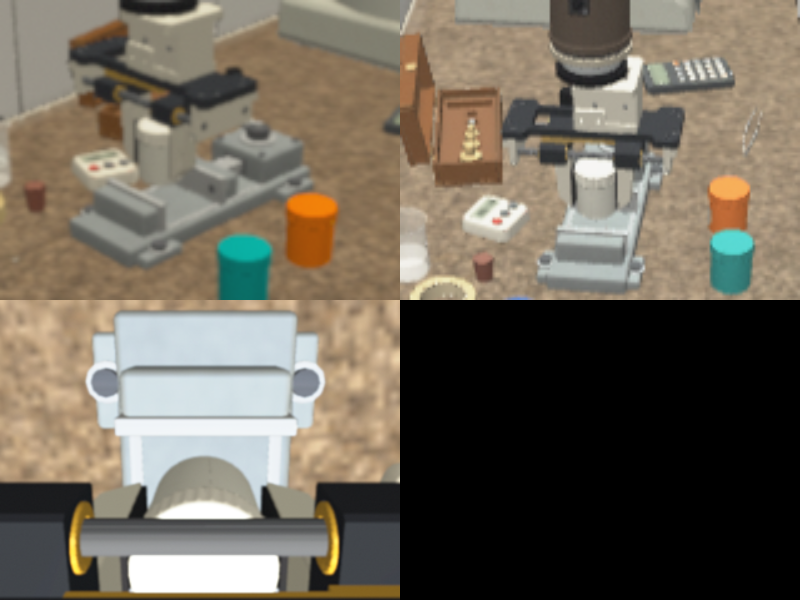

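Emit:
{"method": "jog_arm", "body": {
  "deltas": "-1 0 -0.3 0 0; -1 0 -0.3 -0.7 0; -1 0 -0.3 -1.4 0; -1 0 -0.3 -2.1 0; -1 0 -0.3 -2.7 0; -1 0 -0.3 -3.2 0; -1 0 -0.3 -3.4 0; -1 0 -0.3 -3.5 0; -1 0 -0.3 -3.5 0; -1 0 -0.3 -3.5 0"
}}

```text
t: 9.25
position: [0.5314, 0.0008, 0.0299]
tcp_rot: [-3.142, -0.001, -0.096]
ft_force: [0.7, -1.0, -0.7]
grip_width: 0.0474
```

Emit:
{"method": "jog_arm", "body": {
  "deltas": "-0.0 0 0 0 0; 0.1 0 0 0 0; 0.2 0 0 0 0; 0.4 0 0 0 0; 0.5 0 0 0 0; 0.5 0 0 0 0; 0.5 0 0 1.5 0; 0.5 0 0 4 0; 0.5 0 0 7.5 0; 0.5 0 0 11 0"
}}

```text
t: 10.25
position: [0.5306, 0.0008, 0.1407]
tcp_rot: [-3.141, 0.001, -0.096]
ft_force: [0.4, -0.3, -0.2]
grip_width: 0.0689
```

Emit:
{"method": "jog_arm", "body": {
  "deltas": "0.5 0 -2 1 0; 0.5 0 -6 2 0; 0.5 0 -7 3 0; 0.5 0 -7 3 0; 0.5 0 -7 3 0; 0.5 0 -7 3 0; 0.5 0 -7 3 0; 0.5 0 -7 3 0; 0.5 0 -7 3 0; 0.5 0 -7 3 0"
}}

```text
t: 11.25
position: [0.5311, -0.069, 0.1696]
tcp_rot: [-3.142, 0.0, -0.096]
ft_force: [-0.1, -0.5, -0.6]
grip_width: 0.0688
```

```bash
python3 - <<'E'
from h import *; from fit import *
s=arm.read_state();print(s['t'],s['position'],s['tcp_rot'],s['grip_width'])
i=arm.camera_info('wrist');im,d=arm.grab_frame('wrist');P=pts('wrist',d,i);save('w3',im)
m=(d>0)&(P[...,2]>.06)&(P[...,2]<.085)&(abs(P[...,0]-.53)<.05)&(abs(P[...,1])<.05);t=P[m]
print('lid mid',(np.percentile(t,1,axis=0)+np.percentile(t,99,axis=0))/2,np.ptp(t,axis=0))
g=P[(d>0)&(P[...,2]>.075)&(P[...,2]<.112)&(P[...,1]<-.13)&(P[...,1]>-.22)&(abs(P[...,0]-.57)<.04)];print('grip',len(g),np.median(g,0) if len(g) else '')
for c in ['side','scene']:
    im,d=arm.grab_frame(c);P=pts(c,d);save(c+'3',im)
    g=P[(d>0)&(P[...,2]>.073)&(P[...,2]<.112)&(P[...,1]<-.13)&(P[...,1]>-.22)&(abs(P[...,0]-.57)<.04)]
    print(c,len(g), circ(g,.0105) if len(g)>5 else '', g.mean(0) if len(g) else '')
for r in arm.regions_of('side','short_jar_center'): print(r['bbox'],r['p'])
E
```

```text
11.25 [ 0.53113447 -0.0690159   0.16960184] [-3.14151039e+00  1.60501871e-04 -9.56705543e-02] 0.06875082129680662
lid mid [ 0.53166408 -0.00103214  0.07739818] [0.04684366 0.0478387  0.00615113]
grip 315 [ 0.57466055 -0.16461396  0.0854264 ]
side 80 [ 0.57213577 -0.17240547  0.0105    ] [ 0.57031942 -0.16536362  0.09282708]
scene 106 [ 0.57704621 -0.17352831  0.0105    ] [ 0.57245032 -0.16799608  0.09348767]
[356.2, 235.4, 376.5, 267.1] 0.81
[309.4, 161.3, 326.2, 181.2] 0.7
[362.3, 180.6, 386.4, 208.2] 0.63
[286.7, 272.3, 307.8, 306.1] 0.59
```

View pics/w3.png

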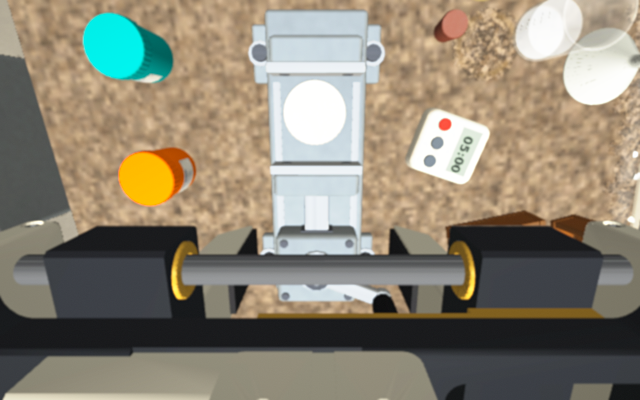

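Emit:
{"method": "jog_arm", "body": {
  "deltas": "0.5 0.8 -2 0 -0.1; 0.5 2.4 -5.5 0 -0.22; 0.5 3.8 -9 0 -0.35; 0.5 4.3 -10.4 0 -0.48; 0.5 4.3 -10.4 0 -0.6; 0.5 4.3 -10.4 -2 -0.6; 0.5 4.3 -10.4 -4 -0.6; 0.5 4.3 -10.4 -6.5 -0.6; 0.5 4.3 -10.4 -8.5 -0.6; 0.5 4.3 -10.4 -9.8 -0.6"
}}

```text
t: 12.45
position: [0.5734, -0.1732, 0.0702]
tcp_rot: [3.141, 0.002, -0.696]
ft_force: [0.4, 0.2, 0.6]
grip_width: 0.0689
```

Emit:
{"method": "jog_arm", "body": {
  "deltas": "0 0 0 0 0; -0.3 0 0 0 0; -0.5 0 0 0 0; -0.7 0 0 0 0; -1 0 0 0 0; -1 0 0 0 0; -1 0 0 0 0; -1 0 0 0 0; -1 0 0 0 0; -1 0 0 0 0",
  "force": 45
}}

```text
t: 13.45
position: [0.5752, -0.174, 0.0722]
tcp_rot: [-3.141, -0.002, -0.697]
ft_force: [4.4, -3.8, 0.7]
grip_width: 0.02
```

```bash
cat > cr.py <<'E'
import numpy as np,sys
# cx cy cmdx cmdy a0(deg) steps...
cx,cy,r,x0,y0,a0,a1,n=map(float,sys.argv[1:9]);n=int(n)
A=np.radians(np.linspace(a0,a1,n+1)[1:])
print('; '.join('-1 %.2f %.2f 0 0'%((cx+r*np.cos(a)-x0)*100,(cy+r*np.sin(a)-y0)*100) for a in A))
E
python3 cr.py .517 -.1425 .065 .5745 -.1735 -28.4 -74 10
```

```text
-1 -0.30 -0.44 0 0; -1 -0.59 -0.86 0 0; -1 -0.93 -1.26 0 0; -1 -1.29 -1.63 0 0; -1 -1.68 -1.97 0 0; -1 -2.09 -2.27 0 0; -1 -2.53 -2.55 0 0; -1 -2.99 -2.79 0 0; -1 -3.47 -2.99 0 0; -1 -3.96 -3.15 0 0
```

Emit:
{"method": "jog_arm", "body": {
  "deltas": "-1 -0.3 -0.45 0 0; -1 -0.6 -0.85 0 0; -1 -0.95 -1.25 0 0; -1 -1.3 -1.65 0 0; -1 -1.7 -1.95 0 0; -1 -2.1 -2.25 0 0; -1 -2.55 -2.55 0 0; -1 -3 -2.8 0 0; -1 -3.45 -3 0 0; -1 -3.95 -3.15 0 0"
}}

```text
t: 14.45
position: [0.5365, -0.2059, 0.0723]
tcp_rot: [-3.14, -0.004, -0.697]
ft_force: [7.0, -5.1, -3.5]
grip_width: 0.0204
```

```bash
cat > st.py <<'E'
from h import *
s=arm.read_state();p=s['position'];f=s['ft_force']
v=p[:2]-[.517,-.1425];a=np.arctan2(v[1],v[0]);e=np.array([np.cos(a),np.sin(a)]);t=np.array([np.sin(a),-np.cos(a)])
print(s['t'],p.round(4),'r',np.hypot(*v).round(4),'deg',np.degrees(a).round(1),'crank',np.radians(100-95.7-np.degrees(a)).round(3),'Frad',(f[:2]@e).round(1),'Ftan(cw)',(f[:2]@t).round(1),f.round(1),s['moment'].round(2),s['grip_width'])
E
python3 st.py
```

```text
14.45 [ 0.5365 -0.2059  0.0723] r 0.0663 deg -72.9 crank 1.348 Frad 7.0 Ftan(cw) -5.2 [ 7.  -5.1 -3.5] [-1.07 -1.53 -0.02] 0.02037263019964891
```

```bash
python3 cr.py .517 -.1425 .066 .535 -.205 -74 -130 10
```

```text
-1 -0.61 -0.24 0 0; -1 -1.25 -0.33 0 0; -1 -1.89 -0.35 0 0; -1 -2.54 -0.31 0 0; -1 -3.17 -0.21 0 0; -1 -3.80 -0.04 0 0; -1 -4.40 0.18 0 0; -1 -4.98 0.47 0 0; -1 -5.53 0.80 0 0; -1 -6.04 1.19 0 0
```

Emit:
{"method": "jog_arm", "body": {
  "deltas": "-1 -0.6 -0.25 0 0; -1 -1.25 -0.35 0 0; -1 -1.9 -0.35 0 0; -1 -2.55 -0.3 0 0; -1 -3.15 -0.2 0 0; -1 -3.8 -0.05 0 0; -1 -4.4 0.2 0 0; -1 -5 0.45 0 0; -1 -5.55 0.8 0 0; -1 -6.05 1.2 0 0"
}}

```text
t: 15.45
position: [0.4752, -0.193, 0.0722]
tcp_rot: [-3.14, -0.002, -0.696]
ft_force: [5.3, -2.3, -2.0]
grip_width: 0.0201
```

```bash
python3 st.py;  python3 cr.py .517 -.1425 .066 .4745 -.193 -130 -150 10
```

```text
15.45 [ 0.4752 -0.193   0.0722] r 0.0656 deg -129.6 crank 2.338 Frad -1.6 Ftan(cw) -5.6 [ 5.3 -2.3 -2. ] [-0.47 -1.09 -0.03] 0.020107389435574316
-1 -0.17 0.15 0 0; -1 -0.33 0.30 0 0; -1 -0.50 0.47 0 0; -1 -0.65 0.63 0 0; -1 -0.81 0.81 0 0; -1 -0.95 0.99 0 0; -1 -1.09 1.17 0 0; -1 -1.22 1.36 0 0; -1 -1.35 1.55 0 0; -1 -1.47 1.75 0 0
```

Crank at about 2.34 with 5–6 N at the grip, so the jaw is not bearing yet. I look at the jar before clamping.

```bash
python3 - <<'E'
from h import *
o=[]
im,d=arm.grab_frame('wrist');save('w4',im)
for c in ['side','scene']:
    im,d=arm.grab_frame(c);o.append(im[100:230,260:420] if c=='side' else im[140:270,270:430])
save('c4',np.hstack([cv2.resize(x,(400,325)) for x in o]))
E
```

```text
(no output)
```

View pics/c4.png

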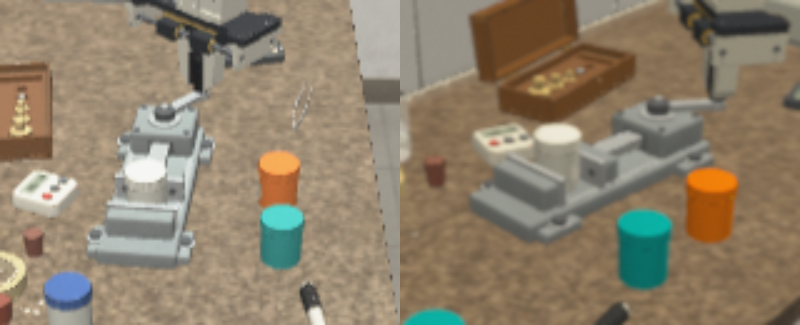

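Emit:
{"method": "jog_arm", "body": {
  "deltas": "-1 -0.15 0.15 0 0; -1 -0.3 0.3 0 0; -1 -0.4 0.4 0 0; -1 -0.5 0.45 0 0; -1 -0.55 0.55 0 0; -1 -0.65 0.65 0 0; -1 -0.75 0.7 0 0; -1 -0.8 0.8 0 0; -1 -0.8 0.8 0 0; -1 -0.8 0.8 0 0"
}}

```text
t: 16.6
position: [0.4678, -0.1855, 0.0721]
tcp_rot: [-3.14, -0.003, -0.696]
ft_force: [6.7, -2.9, -2.2]
grip_width: 0.0203
```

```bash
python3 st.py
```

```text
16.6 [ 0.4678 -0.1855  0.0721] r 0.0654 deg -138.8 crank 2.498 Frad -3.1 Ftan(cw) -6.7 [ 6.7 -2.9 -2.2] [-0.77 -1.51 -0.03] 0.020328044084802613
```

Emit:
{"method": "jog_arm", "body": {
  "deltas": "-1 -0.05 0.05 0 0; -1 -0.1 0.1 0 0; -1 -0.1 0.15 0 0; -1 -0.15 0.2 0 0; -1 -0.2 0.25 0 0; -1 -0.25 0.3 0 0; -1 -0.25 0.3 0 0; -1 -0.25 0.3 0 0; -1 -0.25 0.3 0 0; -1 -0.25 0.3 0 0"
}}

```text
t: 17.6
position: [0.4668, -0.1843, 0.0723]
tcp_rot: [-3.14, -0.006, -0.698]
ft_force: [12.3, -10.0, -8.2]
grip_width: 0.0198
```

```bash
python3 st.py
```

```text
17.6 [ 0.4668 -0.1843  0.0723] r 0.0653 deg -140.2 crank 2.522 Frad -3.1 Ftan(cw) -15.5 [ 12.3 -10.   -8.2] [-2.15 -2.64 -0.02] 0.019847114603875945
```

Emit:
{"method": "jog_arm", "body": {
  "deltas": "-1 -0.05 0.05 0 0; -1 -0.1 0.1 0 0; -1 -0.1 0.15 0 0; -1 -0.15 0.2 0 0; -1 -0.2 0.2 0 0; -1 -0.2 0.25 0 0; -1 -0.25 0.3 0 0; -1 -0.25 0.3 0 0; -1 -0.25 0.3 0 0; -1 -0.25 0.3 0 0",
  "force": 60
}}

```text
t: 18.6
position: [0.4659, -0.183, 0.0725]
tcp_rot: [-3.139, -0.01, -0.699]
ft_force: [17.3, -18.0, -14.8]
grip_width: 0.0197
```

```bash
python3 st.py
```

```text
18.6 [ 0.4659 -0.183   0.0725] r 0.0652 deg -141.6 crank 2.546 Frad -2.4 Ftan(cw) -24.8 [ 17.3 -18.  -14.8] [-3.51 -3.76 -0.01] 0.019705232715325746
```

Emit:
{"method": "jog_arm", "body": {
  "deltas": "-1 -0.05 0.05 0 0; -1 -0.1 0.1 0 0; -1 -0.1 0.15 0 0; -1 -0.15 0.2 0 0; -1 -0.15 0.2 0 0; -1 -0.15 0.2 0 0; -1 -0.15 0.2 0 0; -1 -0.15 0.2 0 0; -1 -0.15 0.2 0 0; -1 -0.15 0.2 0 0"
}}

```text
t: 19.6
position: [0.4654, -0.1823, 0.0726]
tcp_rot: [-3.139, -0.012, -0.7]
ft_force: [20.4, -20.0, -20.2]
grip_width: 0.0199
```

```bash
python3 st.py
```

```text
19.6 [ 0.4654 -0.1823  0.0726] r 0.0652 deg -142.4 crank 2.56 Frad -3.9 Ftan(cw) -28.3 [ 20.4 -20.  -20.2] [-4.51 -4.5  -0.06] 0.019944823710463553
```

Emit:
{"method": "jog_arm", "body": {
  "deltas": "-1 0.1 -0.1 0 0; -1 0.2 -0.25 0 0; -1 0.3 -0.35 0 0; -1 0.4 -0.45 0 0; -1 0.4 -0.45 0 0; -1 0.4 -0.45 0 0; -1 0.4 -0.45 0 0; -1 0.4 -0.45 0 0; -1 0.4 -0.45 0 0; -1 0.4 -0.45 0 0"
}}

```text
t: 20.6
position: [0.4664, -0.1837, 0.0723]
tcp_rot: [-3.14, -0.006, -0.698]
ft_force: [10.9, -10.1, -7.2]
grip_width: 0.0195
```

```bash
python3 st.py
```

```text
20.6 [ 0.4664 -0.1837  0.0723] r 0.0653 deg -140.8 crank 2.533 Frad -2.1 Ftan(cw) -14.7 [ 10.9 -10.1  -7.2] [-2.11 -2.3   0.05] 0.019546778528569512
```

Emit:
{"method": "jog_arm", "body": {
  "deltas": "-1 -0.1 0.1 0 0; -1 -0.2 0.25 0 0; -1 -0.3 0.35 0 0; -1 -0.4 0.45 0 0; -1 -0.45 0.5 0 0; -1 -0.5 0.55 0 0; -1 -0.5 0.55 0 0; -1 -0.5 0.55 0 0; -1 -0.5 0.55 0 0; -1 -0.5 0.55 0 0"
}}

```text
t: 21.6
position: [0.4651, -0.1818, 0.0726]
tcp_rot: [-3.138, -0.013, -0.7]
ft_force: [23.5, -23.5, -23.0]
grip_width: 0.0199
```

```bash
python3 st.py
```

```text
21.6 [ 0.4651 -0.1818  0.0726] r 0.0652 deg -142.9 crank 2.569 Frad -4.6 Ftan(cw) -32.9 [ 23.5 -23.5 -23. ] [-4.98 -4.99  0.  ] 0.01992365720495303
```

Emit:
{"method": "jog_arm", "body": {
  "deltas": "0.4 0 0 0 0; 0.4 0 0 0 0; 0.4 0 0 0 0; 0.4 0 0 0 0; 0.4 0 0 0 0; 0.4 0.2 -0.2 0 0; 0.4 0.3 -0.3 0 0; 0.4 0.3 -0.3 0 0; 0.4 0.3 -0.3 0 0; 0.4 0.3 -0.3 0 0"
}}

```text
t: 22.6
position: [0.4615, -0.1787, 0.0717]
tcp_rot: [3.141, 0.0, -0.696]
ft_force: [0.2, 0.2, 0.1]
grip_width: 0.0641
```

```bash
python3 st.py; python3 - <<'E'
from h import *
o=[]
for c in ['side','scene']:
    im,d=arm.grab_frame(c);o.append(im[100:230,260:420] if c=='side' else im[140:270,270:430])
save('c5',np.hstack([cv2.resize(x,(400,325),interpolation=cv2.INTER_CUBIC) for x in o]))
E
```

```text
22.6 [ 0.4615 -0.1787  0.0717] r 0.0663 deg -146.9 crank 2.639 Frad -0.2 Ftan(cw) 0.1 [0.2 0.2 0.1] [-0.01  0.01 -0.03] 0.06405558095223446
```

View pics/c5.png

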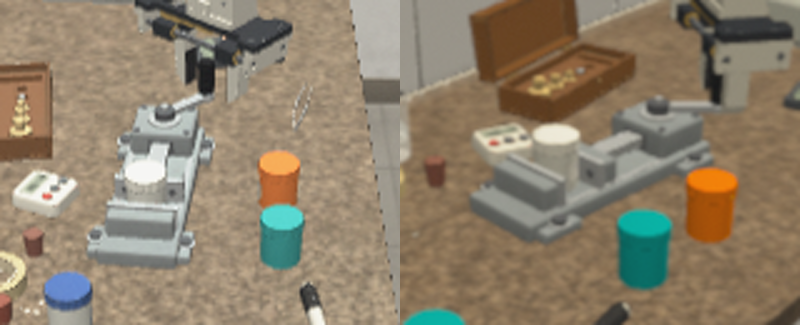

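Emit:
{"method": "jog_arm", "body": {
  "deltas": "0.4 0 0 1.5 0; 0.4 0 0 4 0; 0.4 0 0 8 0; 0.4 0 0 11 0.1; 0.4 2 3 12 0.22; 0.4 4 6 12 0.35; 0.4 6 9 12 0.48; 0.4 6.8 11.5 12 0.6; 0.4 6.8 11.5 12 0.6; 0.4 6.8 11.5 12 0.6"
}}

```text
t: 23.7
position: [0.5294, -0.0635, 0.1915]
tcp_rot: [3.141, 0.001, -0.096]
ft_force: [0.9, -0.3, 0.1]
grip_width: 0.0639
```

```bash
python3 st.py; python3 - <<'E'
from h import *
i=arm.camera_info('wrist');im,d=arm.grab_frame('wrist');P=pts('wrist',d,i);save('w5',im);o=im[0:240,200:440]
save('w5c',cv2.resize(o,(600,600),interpolation=cv2.INTER_CUBIC))
m=(d>0)&(P[...,2]>.062)&(P[...,2]<.085)&(abs(P[...,0]-.53)<.05)&(abs(P[...,1])<.05);t=P[m]
print('lid mid',(np.percentile(t,1,axis=0)+np.percentile(t,99,axis=0))/2,np.ptp(t,axis=0))
a=-1.67;u=(P[...,0]-.527)*np.cos(a)+(P[...,1]+.043)*np.sin(a);v=-(P[...,0]-.527)*np.sin(a)+(P[...,1]+.043)*np.cos(a)
k=(d>0)&(P[...,2]>.0435)&(P[...,2]<.055)&(abs(v)>.026)&(abs(v)<.038)
U=u[k&(u<-.055)];print('fixed face u',np.percentile(U,[1,50,98]))
U=u[k&(u>-.052)&(u<.03)];print('jaw u',np.percentile(U,[2,50,99]))
print('lid u',np.percentile(u[m],[1,99]),'v',np.percentile(v[m],[1,99]))
E
```

```text
23.7 [ 0.5294 -0.0635  0.1915] r 0.0799 deg 81.1 crank -1.34 Frad -0.1 Ftan(cw) 1.0 [ 0.9 -0.3  0.1] [-0.07 -0.09  0.01] 0.06393510435872041
lid mid [0.53261229 0.00834379 0.07731644] [0.04683205 0.04691952 0.00528995]
fixed face u [-0.10244835 -0.08762054 -0.07405162]
jaw u [-0.02902399 -0.01600403 -0.00064461]
lid u [-0.07368462 -0.02990086] v [-0.02122666  0.02220881]
```

View pics/w5c.png

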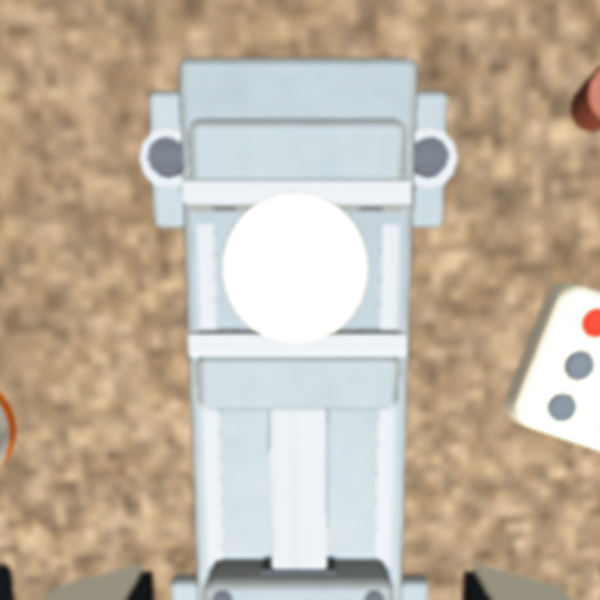

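```bash
python3 -c "
from station import arm
print(arm.close_job())"
```

```text
the job is handed in; nothing more can be done
None
```

The short white jar is clamped upright in the vise, and I handed the job in at about 24 s, well under the 58 s limit. The gripper was open and touching nothing.

- **Placing:** I stood the jar on the vise bed between the jaws and let go of it before touching the crank. Seen from above, it ended within about 1 mm of the middle of the jaw width. Its lid top was at 77 mm, as expected for a jar standing on the bed.
- **Clamping:** I turned the crank clockwise from about 0.6 to about 2.55 rad. The force at the grip rose from about 5 N to 33 N once the jaw bore on the jar. I released the grip under that load. Afterwards the gap between the jaw faces measured about 45 mm, which is the jar's body diameter.
- **Other jars:** No move went near the red- and blue-lidded jars, or the orange and turquoise look-alikes. I did not measure their positions again at the end.

**Back-off during clamping:** When I eased off partway, the measured crank angle sprang back about 0.03 rad. I could not tell whether that was flex in the gripper or the crank itself, so I pressed again before letting go. The clamping force after release could not be measured directly.

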